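# Lay a pipette canister down in the sterilising tray

### The arm

A 6-joint arm with a two-finger parallel gripper is mounted at the origin on the work surface. World frame = base frame: x ahead of the robot, y to its left, z up, the work surface at z = 0. Lengths are in m, angles in rad, forces in N, time in s.
With the tool pointing down it reaches from about 0.375 to 0.975 m from the base axis. Payload 3.8 kg.
Tool frame: the origin (TCP) lies midway between the tips of the shut fingers; the grasp point (between the pads) lies 19 mm behind it; z points along the fingers, y is the line along which they close (so a half turn about z gives the same grasp; the last joint's range is limited). The gripper opens to 85 mm and grips with 20 to 120 N. Pads are 22 mm wide; open, the fingers measure 114 mm over their backs; the gripper's body (76 mm by 85 mm) begins 54 mm behind the grasp point. The pads swing forward as they close: fully open they stand 13 mm farther back than shut.
Start: joints at [-1.258, 0.264, 1.604, -0, 1.274, -0.037], TCP at [0.231, -0.634, 0.231] pointing down, gripper open.
Joint ranges: [-2.63, 2.63], [-0.94, 2.18], [0.31, 2.57], [-1.31, 4.45], [0, 2.66], [-2.55, 2.55]. Speed limits (rad/s): [2.57, 2.57, 3.14, 3.14, 3.14, 3.14].

### API

Orientations are given as a rotation vector (axis times angle).
In Python, from workcell import read_state, vision, ticket gives the robot as it stands. The module is installed in compiled form; this text tells all that it offers.
- The arm moves only by the tool jog_arm, never from a script. Its arguments are lists of equal length, an entry for each row: "turn": the turn, a rotation vector about the tool's x, y, z in rad, a list of three; "delta_pos": the shift along the tool's x, y, z in m, a list of three; "gripper": the finger opening in m, from 0 to 0.0854. In form: {"turn": [[rx, ry, rz], ...], "delta_pos": [[dx, dy, dz], ...], "gripper": [gripper, ...]}. A call has 1 to 20 rows; each row shifts and turns the commanded pose from where the row before left it, along the tool's axes as they then stand; what a row does not reach is not made up. A row lasts 1/12 s, in which the tool goes at most 41.7 mm and 7.16 degrees, less where a joint would pass 70% of its speed; a pose out of reach is approached as far as the arm can. A call with a gripper value outside its range is refused whole. The fingers move at their own pace and stop on an object; "grip_force" is the grip in N (left out, the last holds). Time passes only in rows, so rows that do not move let the fingers close. It gives the time, the measured TCP pose, the force, the opening and the grip force at its end, in the units of the state.
- read_state(): the state, without advancing time (a new reading comes with each control period).
- vision.read_camera(name): name is "scene" or "top" or "wrist"; returns the picture (400x640x3 uint8, red, green, blue); there is no depth.
- vision.calibration(name): a dict with "vfov" (degrees; the focal length in pixels is half the picture's height over the tangent of half this angle, whatever the lens; pixels are square), "cx", "cy" (the principal point, pixels), "dist" ([k1, k2, p1, p2, k3] as OpenCV has them; the pictures are not rectified), "R" (3x3) and "t" (3): a world point X has camera coordinates R X + t; the wrist camera has in their place "mount" (4x4, takes a point from camera to tool coordinates, whose origin is the TCP and whose axes are the flange's). Camera axes: x right, y down, z forward; pixel columns grow to the right and rows downward; lengths in m; the calibration is good to about 2 mm. A picture is of the moment at which its call begins: read the wrist's pose just before it. calibration takes no time and is no camera call.
- ticket.finish_job(): hands the job in; it is judged then, once.
The state is a dict: "time": time; "q": joint angles; "joint_vel": joint speeds; "joint_torque": joint torques, N m; "tool_pos": TCP position; "tcp_rot": TCP orientation; "wrist_force": force on the tool from outside, world axes, zero at the start; "torque": the same for the moment, N m; "width": opening from 0.0 (shut) to 1.0 (fully open); "grip_force": force on a finger pad.
Only numpy, scipy, OpenCV 4.12 (cv2) and the standard library are available. Lean on these libraries where they do the work, as an engineer would, in place of code of your own. Each camera call takes 0.05 s, during which the arm holds its last target. There are 200 camera calls.

### The job

Lay the open, standing pipette canister down on its side in the tray, its mouth towards the tray's open end: tip it that way over its bottom edge and keep it supported all the way, so that it comes down gently and does not drop. Then push it back until its base is flush against the tray's end wall, lying straight between the two closed canisters like them, and let go. Do all this by pushing with the fingers only, without pinching the canister or lifting it off the tray, and leave everything else where it is.

Things in the scene. Friction and masses are not known exactly. Their poses are not given: they have to be found in the camera images.
- tray: Shallow white plastic tray fixed on the bench, 303 mm long (x), 372 mm wide (y). Origin: at bench height, middle of the inner face of its straight upright end wall (the stop, 45 mm high), which is on the robot's left; x points out through that wall, to the left; z up. Floor 3 mm thick, from the end wall (x = 0) to the open, lipless end on the right (x = -300 mm); side walls 30 mm high.
- canister: Open, empty, square pipette canister of sheet steel, loose, 0.28 to 0.56 kg, 75 x 75 mm outside, 170 mm tall, standing on the tray floor between the two closed canisters, a little before the end wall. Origin: centre of the underside of its base; z runs from base to mouth; at the start x points to the end wall within 0.15 rad. It overbalances at about 25 degrees.
- canister_mouth (a point): Centre of the canister's open mouth, in the plane of its rim: 170 mm from the base along the canister's z. Same axes as the canister. The opening is 66 x 66 mm, square with the outside; walls 3 mm, 4.5 mm at the rim; 164 mm deep inside.
- canister_toe (a point): Middle of the base's bottom edge on the side towards the tray's open end (37.5 mm from the base's centre, at -x of the canister): the edge over which it tips. It is to stay down on the tray floor (3 mm above the bench) throughout.
- closed_a: Closed canister lying on its side in the tray on the robot's side of the open one, base at the end wall, lid to the open end: 173 mm long (x), 76 mm wide and high. Origin on the tray floor under its middle, 85 mm from its base. 0.75 kg, loose. Leave alone.
- closed_b: The like closed canister lying on the far side. Leave alone. The gap between the two is about 185 mm wide, with the open canister near its middle.
- lid: The open canister's square slip lid, 83 x 83 x 45 mm, set down hollow side down in the tray, near its open end on the robot's side. Origin at the centre of its underside. Leave alone.
- spatula: Small flat steel weighing spatula, 100 mm long, 5 mm thick, lying lengthwise in the tray near its open end, by the far side wall. Origin under its middle. Leave alone.
- bottle: Clear glass bottle with a cap, 70 mm across, 165 mm tall, standing on the bench behind the end wall. Origin under its base. Leave alone.
- flask: Conical green glass flask, 82 mm across, 118 mm tall, standing on the bench behind the end wall, on the robot's side. Origin under its base. Leave alone.
- jar: White plastic jar, 80 mm across, 125 mm tall, standing on the bench behind the end wall, farther from the robot. Origin under its base. Leave alone.
- dish: Small aluminium weighing dish, 64 mm across, 16 mm high, on the bench beyond the tray's open end. Origin under its base. Leave alone.
Mind the look-alikes: they are no part of the job. What is shaped like the canister but red or yellow is not meant.

How it is judged:
On the way:
1. the canister lies on its side, mouth to the tray's open end, and has come to rest (angle between canister's own z axis and vertical between 1.48 and 1.66 rad and x of canister_mouth in the frame of tray below -0.15 m and angular speed of canister below 0.3 rad/s), for 0.2 s.
At the end, for the whole second after the job is handed in: The canister lies at rest on its side on the tray floor (level within 5 degrees), mouth to the open end, its base within 5 mm of the end wall and square to it within 0.06 rad, both ends within 50 mm of the tray's middle line; all else within 12 mm of its start (angle between canister's own z axis and vertical between 1.48 and 1.66 rad and x of canister_mouth in the frame of tray below -0.15 m and x of canister in the frame of tray between -0.005 and 0.01 m and angle between the z axis of canister and the x axis of tray, either way round below 0.06 rad and y of canister in the frame of tray between -0.05 and 0.05 m and y of canister_mouth in the frame of tray between -0.05 and 0.05 m and height (world z) of canister below 0.05 m and linear speed of canister below 0.02 m/s and angular speed of canister below 0.1 rad/s and distance of each of closed_a, closed_b, lid, spatula, bottle, flask, jar, dish from where it was at the start of the episode below 0.012 m); the robot touches nothing.
It fails at once if the canister drops or is knocked over: it turns faster than 3 rad/s (its mouth end comes down faster than about 0.5 m/s) (angular speed of canister above 3 rad/s).
It fails at once if the canister is lifted or carried, or tipped another way: its bottom edge on the open end's side is more than 20 mm above the tray floor (height (world z) of canister_toe above 0.023 m).
It fails at once if the canister's thin wall is pinched or pressed hard: the fingers bear on it with more than 35 N (contact force between the fingers and canister above 35 N).
It fails at once if another thing is disturbed: moved by more than 12 mm (distance of any of closed_a, closed_b, lid, spatula, bottle, flask, jar, dish from where it was at the start of the episode above 0.012 m).
It also fails if it takes over 64 s, if anything falls off the work surface, if the arm or the gripper's body presses on something with over 40 N, if the wrist force passes 120 N, or if a joint passes its speed limit or range.

## Working session

There is one attempt and no reset: what is moved stays moved. The work goes in short steps, Python scripts to look and compute and a tool call to move; the robot and the scene stay as the last step left them, time stands still between calls to the robot, and variables do not carry over. Pictures are saved under pics/ and viewed, at most 10 in all, crops included, and the job is handed in when it is done.

Besides the shell and the picture viewer there is one more tool, called after ">>>" as name(argument=value, ...), one argument or row to a line, values as JSON. jog_arm: Moves the arm, as the interface text tells. Its arguments: {"type":"object","properties":{"turn":{"type":"array","items":{"type":"array","items":{"type":"number"}}},"delta_pos":{"type":"array","items":{"type":"array","items":{"type":"number"}}},"gripper":{"type":"array","items":{"type":"number"}},"grip_force":{"type":"number"}},"required":["turn","delta_pos","gripper"]}

```bash
mkdir -p pics; python3 - <<'E'
from workcell import read_state, vision
import cv2,numpy as np
s=read_state();print(s)
for n in("scene","top"):
    im=vision.read_camera(n);cv2.imwrite(f"pics/{n}0.png",im[...,::-1]);c=vision.calibration(n);print(n,c)
print(vision.calibration("wrist"))
E
```

```text
{'time': 0.0, 'q': array([-1.25788045e+00,  2.64746663e-01,  1.60538990e+00,  1.94277899e-05,
        1.27370300e+00, -3.69052440e-02]), 'joint_vel': array([ 8.00265484e-05, -4.23020058e-04, -6.69332858e-04, -1.68125126e-03,
       -6.50186616e-04, -1.76016090e-03]), 'joint_torque': array([ 1.50052809e-03, -5.15105867e+01, -3.67315006e+01, -2.31841177e-04,
        1.29543719e-02, -1.53453834e-05]), 'tool_pos': array([ 0.23111572, -0.63341328,  0.22995782]), 'tcp_rot': array([-3.09146600e+00, -5.46303589e-01,  4.56319029e-04]), 'wrist_force': array([-0.07206483, -0.67050385,  0.0484552 ]), 'torque': array([-0.0066535 ,  0.02486536, -0.00387297]), 'grip_force': 0.0, 'width': 1.004126899997126}
scene {'vfov': 56.264885757942416, 'cx': 316.656530332303, 'cy': 197.53790716628862, 'dist': array([-0.0862322,  0.       ,  0.       ,  0.       ,  0.       ]), 'R': array([[ 0.42024791,  0.90739649,  0.00482822],
       [ 0.50341675, -0.22871683, -0.83322277],
       [-0.75495912,  0.35259074, -0.55291636]]), 't': array([-0.31643456, -0.19789671,  1.45565416])}
top {'vfov': 48.485704890862756, 'cx': 310.6652881175669, 'cy': 201.179524178954, 'dist': array([-0.07349011,  0.        ,  0.        ,  0.        ,  0.        ]), 'R': array([[-0.00826098, -0.99964756, -0.02522906],
       [-0.99754776,  0.00999191, -0.06927213],
       [ 0.0694998 ,  0.02459494, -0.99727873]]), 't': array([0.07940981, 0.62704459, 1.04738105])}
{'vfov': 66.7277466857186, 'cx': 316.5272443507305, 'cy': 199.2064927560708, 'dist': array([0.01549478, 0.        , 0.        , 0.        , 0.        ]), 'mount': array([[ 4.68420808e-06, -9.50970115e-01, -3.09282785e-01,
         7.98920593e-02],
       [ 9.99999620e-01, -2.65189094e-04,  8.30538012e-04,
        -6.85889616e-04],
       [-8.71835250e-04, -3.09282671e-01,  9.50969752e-01,
        -1.43005139e-01],
       [ 0.00000000e+00,  0.00000000e+00,  0.00000000e+00,
         1.00000000e+00]])}
```

View pics/scene0.png

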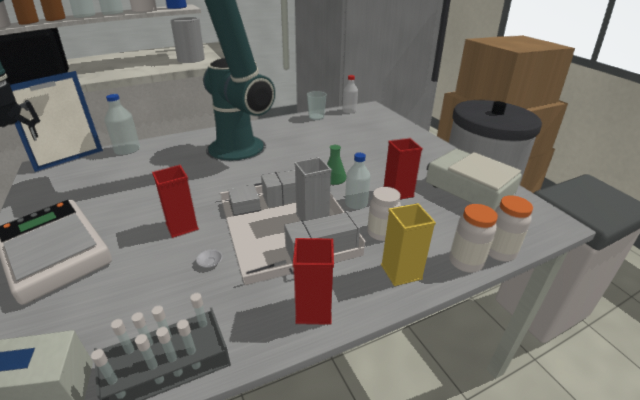

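View pics/top0.png

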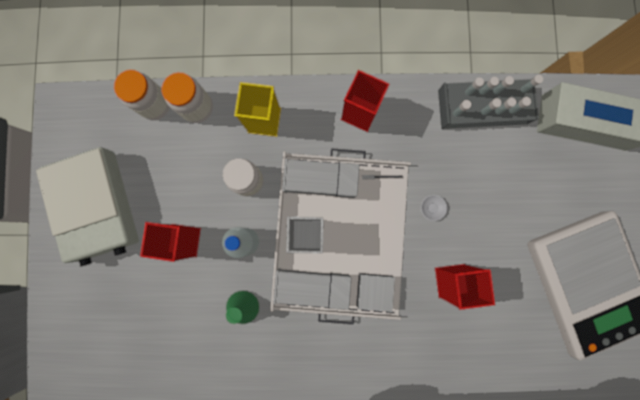

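The scene picture shows the grey steel open canister standing in the white tray near (313,190). In the top picture its rim is near (306,235), between the two closed canisters at (320,178) and (313,290). The look-alikes are red at top (365,100), (170,240) and (465,285), and yellow at (257,105). Only the grey one in the tray fits the description. I'll confirm it in one enlarged crop.

```bash
python3 - <<'E'
import cv2
im=cv2.imread("pics/top0.png")[145:335,255:445]
cv2.imwrite("pics/crop.png",cv2.resize(im,None,fx=3.15,fy=3.15,interpolation=cv2.INTER_CUBIC))
E
cat > h.py <<'E'
from workcell import read_state, vision
import cv2,numpy as np
from scipy.spatial.transform import Rotation as R
def K(c):
    f=200/np.tan(np.radians(c["vfov"]/2)); return np.array([[f,0,c["cx"]],[0,f,c["cy"]],[0,0,1]])
def cast(name,px,z,c=None):
    c=vision.calibration(name); u=cv2.undistortPoints(np.array(px,float).reshape(-1,1,2),K(c),c["dist"])[:,0]
    o=-c["R"].T@c["t"]; d=np.c_[u,np.ones(len(u))]@c["R"]
    return o+d*((z-o[2])/d[:,2])[:,None]
def proj(name,X):
    c=vision.calibration(name)
    return cv2.projectPoints(np.array(X,float).reshape(-1,1,3),cv2.Rodrigues(c["R"])[0],c["t"],K(c),c["dist"])[0][:,0]
E
```

```text
(no output)
```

View pics/crop.png

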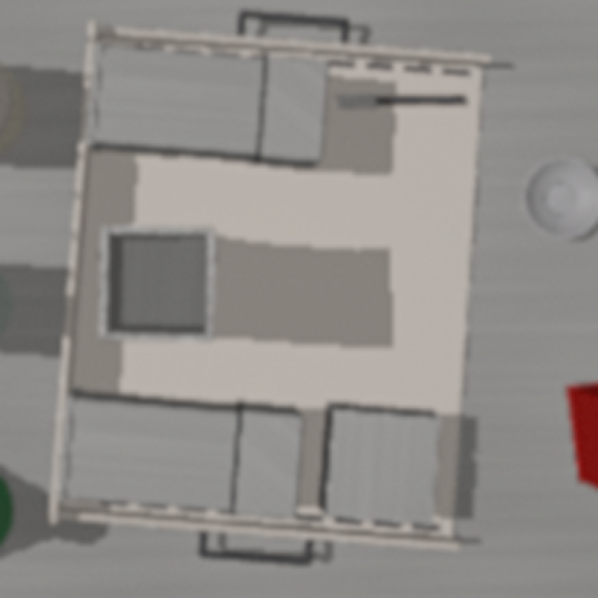

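The crop confirms the open grey steel canister: rim corners at crop (107,231), (216,231), (211,337) and (99,337). It stands between the closed canisters. The end wall is on the left, and the lid is at bottom right, crop (380,465).

```bash
python3 - <<'E'
from h import *
def c(p): return (np.array(p,float)+.5)/3.15-.5+[255,145]
def show(n,p,z):
    X=cast("top",c(p),z); print(n,X.round(4).tolist()); return X
r=show("rim",[(107,231),(216,231),(211,337),(99,337)],.173); print("ctr",r.mean(0)); e=np.roll(r,-1,0)-r
print(np.linalg.norm(e,axis=1),np.degrees(np.arctan2(e[:,1],e[:,0])))
t=show("wall top outer",[(91,22),(53,520)],.045)
o=show("open end floor",[(482,65),(455,540)],.003)
sw=show("side wall tops far L,R; near L,R",[(91,22),(490,57),(53,520),(460,547)],.030)
a=show("closed_b near top edge, closed_a far top edge",[(95,148),(320,162),(72,395),(300,409)],.079)
l=show("lid top corners",[(330,405),(437,412),(435,525),(325,515)],.048)
for n,d in(("wall",t[0]-t[1]),("open",o[0]-o[1])): print(n,np.degrees(np.arctan2(d[1],d[0])),np.linalg.norm(d))
for n,d in(("sideF",sw[0]-sw[1]),("sideN",sw[2]-sw[3]),("b",a[0]-a[1]),("a",a[2]-a[3])): print(n,np.degrees(np.arctan2(d[1],d[0])),np.linalg.norm(d))
E
```

```text
rim [[0.5829, 0.1158, 0.173], [0.5822, 0.0443, 0.173], [0.5131, 0.0483, 0.173], [0.5136, 0.1215, 0.173]]
ctr [0.54795876 0.08247325 0.173     ]
[0.07152873 0.06923931 0.07319432 0.0694925 ] [-90.51562963 176.73308124  89.60467697  -4.63251509]
wall top outer [[0.7452, 0.1368, 0.045], [0.3729, 0.1668, 0.045]]
open end floor [[0.7154, -0.1657, 0.003], [0.3485, -0.1374, 0.003]]
side wall tops far L,R; near L,R [[0.748, 0.1381, 0.03], [0.7174, -0.1667, 0.03], [0.3703, 0.1685, 0.03], [0.3483, -0.1365, 0.03]]
closed_b near top edge, closed_a far top edge [[0.6463, 0.1313, 0.079], [0.6344, -0.0318, 0.079], [0.468, 0.1488, 0.079], [0.457, -0.0149, 0.079]]
lid top corners [[0.4568, -0.039, 0.048], [0.4509, -0.1179, 0.048], [0.3681, -0.1152, 0.048], [0.3762, -0.0343, 0.048]]
wall -4.602830051731961 0.37357563508791586
open -4.407198731801684 0.36794784898456767
sideF 84.27786026991407 0.30630371878015455
sideN 85.88809749542783 0.3057954598492572
b 85.83151889401691 0.1635141734938296
a 86.15068889908363 0.16405876897070804
```

>>> jog_arm(
  turn=[
    [0, 0, 0.1],
    [0, 0, 0.1],
    [0, 0, 0.1],
    [0, 0, 0.11],
    [0, 0, 0],
    [0, 0, 0],
    [0, 0, 0],
    [0, 0, 0],
    [0, 0, 0],
    [0, 0, 0],
    [0, 0, 0],
    [0, 0, 0],
    [0, 0, 0],
    [0, 0, 0],
    [0, 0, 0],
    [0, 0, 0],
    [0, 0, 0],
    [0, 0, 0],
    [0, 0, 0],
    [0, 0, 0],
  ],
  delta_pos=[
    [0, 0, -0.005],
    [0, 0, -0.005],
    [0, 0, -0.005],
    [0, 0, -0.005],
    [0.0136, -0.0385, 0],
    [0.0136, -0.0385, 0],
    [0.0136, -0.0385, 0],
    [0.0136, -0.0385, 0],
    [0.0136, -0.0385, 0],
    [0.0136, -0.0385, 0],
    [0.0136, -0.0385, 0],
    [0.0136, -0.0385, 0],
    [0.0136, -0.0385, 0],
    [0.0136, -0.0385, 0],
    [0.0136, -0.0385, 0],
    [0.0136, -0.0385, 0],
    [0.0136, -0.0385, 0],
    [0.0136, -0.0385, 0],
    [0.0136, -0.0385, 0],
    [0.0136, -0.0385, 0],
  ],
  gripper=[0.024, 0.024, 0.024, 0.024, 0.024, 0.024, 0.024, 0.024, 0.024, 0.024, 0.024, 0.024, 0.024, 0.024, 0.024, 0.024, 0.024, 0.024, 0.024, 0.024],
)

```text
time: 1.77
tool_pos: [0.4856, -0.0303, 0.2511]
tcp_rot: [3.14, -0.094, -0.0]
wrist_force: [0.5, 0.3, -0.2]
width: 0.282
grip_force: 0.0
```

>>> jog_arm(
  turn=[
    [0, 0, 0],
    [0, 0, 0],
    [0, 0, 0],
    [0, 0, 0],
    [0, 0, 0],
    [0, 0, 0],
    [0, 0, 0],
  ],
  delta_pos=[
    [0.014, -0.038, 0],
    [0.014, -0.038, 0],
    [0.014, -0.038, 0],
    [0.013, -0.038, 0],
    [0, 0, 0],
    [0, 0, 0],
    [0, 0, 0],
  ],
  gripper=[0.024, 0.024, 0.024, 0.024, 0.024, 0.024, 0.024],
)

```text
time: 2.35
tool_pos: [0.549, 0.1159, 0.2505]
tcp_rot: [3.139, -0.093, -0.003]
wrist_force: [-0.1, -0.2, 0.3]
width: 0.281
grip_force: 0.0
```

```bash
cat >> h.py <<'E'
def wcast(s,px,z):
    c=vision.calibration("wrist"); u=cv2.undistortPoints(np.array(px,float).reshape(-1,1,2),K(c),c["dist"])[:,0]
    T=np.eye(4);T[:3,:3]=R.from_rotvec(s["tcp_rot"]).as_matrix();T[:3,3]=s["tool_pos"];T=T@c["mount"]
    o=T[:3,3];d=np.c_[u,np.ones(len(u))]@T[:3,:3].T
    return o+d*((z-o[2])/d[:,2])[:,None]
E
python3 - <<'E'
from h import *
s=read_state();print(s["q"].round(3),s["tool_pos"],s["width"],s["wrist_force"])
cv2.imwrite("pics/w1.png",vision.read_camera("wrist")[...,::-1])
E
```

```text
[ 1.640e-01  3.800e-02  1.826e+00 -1.000e-03  1.279e+00  1.794e+00] [0.54901357 0.11594107 0.25053765] 0.2811500115573848 [-0.05484563 -0.20479035  0.25385596]
```

View pics/w1.png

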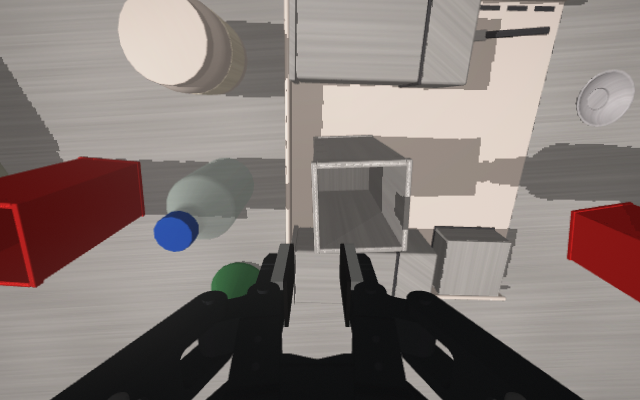

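The wrist picture shows the grey rim with corners at (313,163), (411,160), (408,250) and (316,252). The fingers hang over its near edge, with tips near (285,250) and (347,250).

```bash
python3 - <<'E'
from h import *
s=read_state()
r=wcast(s,[(313,163),(411,160),(408,251),(316,252)],.173);print(r.round(4),r.mean(0))
e=np.roll(r,-1,0)-r;print(np.linalg.norm(e,axis=1),np.degrees(np.arctan2(e[:,1],e[:,0])))
f=wcast(s,[(290,30),(289,200),(294,75),(465,85)],[.045,.045,.079,.079]);print("wall top, closed_b",f.round(4))
M=lambda q:(R.from_euler('z',q[0])*R.from_euler('y',q[1]+q[2])*R.from_euler('ZYZ',q[3:]))
q=s["q"];Rt=R.from_rotvec(s["tcp_rot"]);C=M(q).inv()*Rt;print("C",C.as_rotvec())
q0=np.array([-1.25788045,.264746,1.60539,0,1.2737,-.0369]);print((M(q0)*C).as_rotvec())
for deg in range(0,100,10):
  Rd=R.from_rotvec(np.radians(deg)*Rt.as_matrix()[:,0])*Rt
  p=s["tool_pos"]-np.array([0,.22,0])*(deg/90); wc=p-0.25*Rd.as_matrix()[:,2]
  for pit in(1.86,2.2):
    B=R.from_euler('z',np.arctan2(wc[1],wc[0]))*R.from_euler('y',pit)
    print(deg,pit,(B.inv()*Rd*C.inv()).as_euler('ZYZ').round(2),end=' | ')
  print()
E
```

```text
[[0.5849 0.1163 0.173 ]
 [0.5827 0.0445 0.173 ]
 [0.5084 0.0443 0.173 ]
 [0.5119 0.1185 0.173 ]] [0.54697916 0.08091418 0.173     ]
[0.07182026 0.07437806 0.07434468 0.0730074 ] [ -91.73764395 -179.82631882   87.23784668   -1.76262355]
wall top, closed_b [[ 0.6975  0.1337  0.045 ]
 [ 0.5161  0.151   0.045 ]
 [ 0.6526  0.1311  0.079 ]
 [ 0.6333 -0.0331  0.079 ]]
C [1.94967400e-16 1.50530729e-17 1.57079633e+00]
[-3.09147185e+00 -5.46305365e-01  4.84432974e-04]
0 1.86 [-0.    1.28  1.84] | 0 2.2 [-0.    0.94  1.84] | 
10 1.86 [0.18 1.26 1.66] | 10 2.2 [0.22 0.93 1.59] | 
20 1.86 [0.36 1.29 1.49] | 20 2.2 [0.42 0.98 1.35] | 
30 1.86 [0.53 1.37 1.35] | 30 2.2 [0.6  1.08 1.15] | 
40 1.86 [0.68 1.47 1.24] | 40 2.2 [0.74 1.22 1.01] | 
50 1.86 [0.82 1.6  1.16] | 50 2.2 [0.84 1.37 0.91] | 
60 1.86 [0.96 1.73 1.13] | 60 2.2 [0.94 1.53 0.85] | 
70 1.86 [1.09 1.86 1.13] | 70 2.2 [1.03 1.69 0.83] | 
80 1.86 [1.24 1.97 1.17] | 80 2.2 [1.13 1.84 0.84] | 
90 1.86 [1.41 2.07 1.24] | 90 2.2 [1.24 1.99 0.87] |
```

>>> jog_arm(
  turn=[
    [0, 0, -0.025],
    [0, 0, 0],
    [0, 0, 0],
    [0, 0, 0],
    [0, 0, 0],
    [0, 0, 0],
    [0, 0, 0],
    [0, 0, 0],
  ],
  delta_pos=[
    [0, 0, 0.01],
    [0, 0, 0.02],
    [0, 0, 0.02],
    [0, 0, 0.02],
    [0, 0, 0.018],
    [0, 0, 0.012],
    [0, 0, 0],
    [0, 0, 0],
  ],
  gripper=[0.024, 0.024, 0.024, 0.024, 0.024, 0.024, 0.024, 0.024],
  grip_force=20,
)

```text
time: 3.07
tool_pos: [0.549, 0.115, 0.151]
tcp_rot: [3.141, -0.058, -0.002]
wrist_force: [-0.1, 0.9, 0.3]
width: 0.278
grip_force: 0.0
```

>>> jog_arm(
  turn=[
    [0, 0, 0],
    [0, 0, 0],
    [0, 0, 0],
  ],
  delta_pos=[
    [0, 0, 0],
    [0, 0, 0],
    [0, 0, 0],
  ],
  gripper=[0.016, 0.016, 0.016],
)

```text
time: 3.32
tool_pos: [0.5507, 0.1162, 0.1529]
tcp_rot: [-3.141, 0.056, -0.004]
wrist_force: [-0.1, 1.0, 0.7]
width: 0.184
grip_force: 0.0
```

```bash
python3 - <<'E'
from h import *
s=read_state();print(s["time"],s["q"].round(3),s["tool_pos"],s["tcp_rot"],s["width"],s["wrist_force"],s["grip_force"])
cv2.imwrite("pics/w2.png",vision.read_camera("wrist")[...,::-1])
E
```

```text
3.3167 [ 0.164  0.114  1.931 -0.     1.094  1.77 ] [0.55069731 0.11616172 0.15289001] [-3.14060544  0.05555857 -0.00423414] 0.18397375202585237 [-0.05365269  0.99040432  0.73028938] 0.0
```

View pics/w2.png

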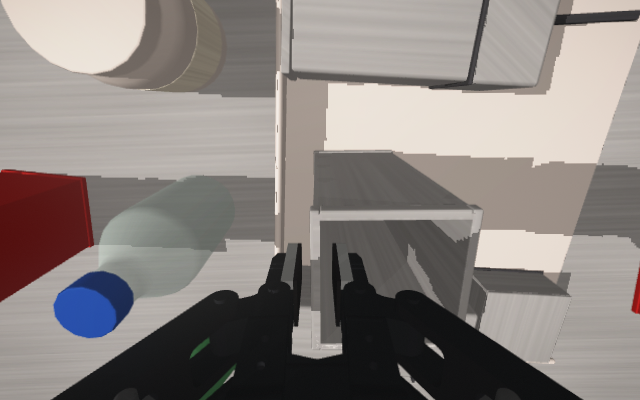

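The wrist picture shows the canister's back wall at column ~315, between the fingers (inner faces at ~301 and ~333), with slack on both sides. I'll start tipping now.

>>> jog_arm(
  turn=[
    [0, 0, 0],
    [0, 0, 0],
    [0.025, 0, 0],
    [0.025, 0, 0],
    [0.025, 0, 0],
    [0.025, 0, 0],
    [0.025, 0, 0],
    [0.025, 0, 0],
    [0.025, 0, 0],
    [0.025, 0, 0],
    [0, 0, 0],
    [0, 0, 0],
  ],
  delta_pos=[
    [0, 0.003, 0],
    [0, 0.003, 0],
    [0, 0.0038, -0.0016],
    [0, 0.0038, -0.0016],
    [0, 0.0038, -0.0016],
    [0, 0.0038, -0.0016],
    [0, 0.0038, -0.0016],
    [0, 0.0038, -0.0016],
    [0, 0.0038, -0.0016],
    [0, 0.0038, -0.0016],
    [0, 0, 0],
    [0, 0, 0],
  ],
  gripper=[0.016, 0.016, 0.016, 0.016, 0.016, 0.016, 0.016, 0.016, 0.016, 0.016, 0.016, 0.016],
)

```text
time: 4.37
tool_pos: [0.5484, 0.0782, 0.1614]
tcp_rot: [-2.942, 0.054, -0.005]
wrist_force: [0.8, 0.9, 0.4]
width: 0.187
grip_force: 0.2
```

```bash
python3 - <<'E'
from h import *
s=read_state();print(s["time"],s["q"].round(3),s["tool_pos"],s["tcp_rot"],s["width"],s["wrist_force"],s["grip_force"])
a=vision.read_camera("scene")[...,::-1][130:290,210:380];b=vision.read_camera("wrist")[...,::-1]
a=cv2.resize(a,(425,400),interpolation=cv2.INTER_CUBIC)
cv2.imwrite("pics/s3.png",np.hstack([a,b[:,200:560]]))
E
```

```text
4.3667 [-0.029  0.083  1.962  0.224  1.105  1.477] [0.54837522 0.07815414 0.16140922] [-2.94157368  0.05387166 -0.0054236 ] 0.1866929826740681 [0.79760195 0.94445958 0.40391912] 0.17380591481924057
```

View pics/s3.png

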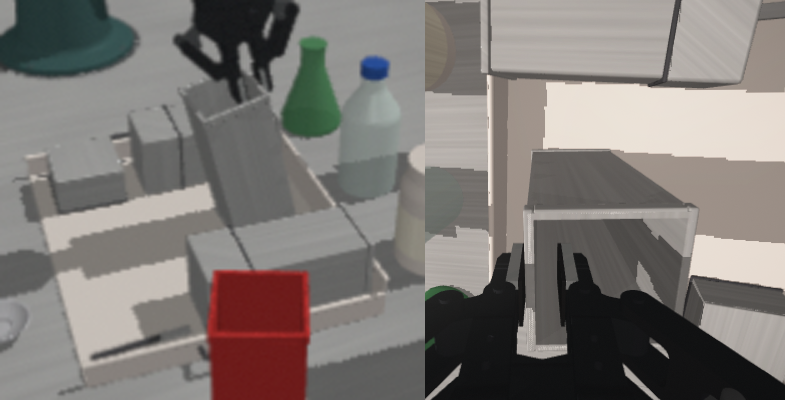

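The picture shows the canister tilted about 12°, its toe edge still down on the tray, with the wall bracketed and squarely against the outer finger. I'll carry on through the balance point.

>>> jog_arm(
  turn=[
    [0.025, 0, 0],
    [0.025, 0, 0],
    [0.025, 0, 0],
    [0.025, 0, 0],
    [0.025, 0, 0],
    [0.025, 0, 0],
    [0.025, 0, 0],
    [0.025, 0, 0],
    [0.02, 0, 0],
    [0.02, 0, 0],
    [0.02, 0, 0],
    [0.02, 0, 0],
    [0.02, 0, 0],
    [0.02, 0, 0],
    [0, 0, 0],
    [0, 0, 0],
    [0, 0, 0],
  ],
  delta_pos=[
    [0, 0.0038, -0.0016],
    [0, 0.0038, -0.0016],
    [0, 0.0038, -0.0016],
    [0, 0.0038, -0.0016],
    [0, 0.0038, -0.0016],
    [0, 0.0038, -0.0016],
    [0, 0.0038, -0.0016],
    [0, 0.0038, -0.0016],
    [0, 0.003, -0.0013],
    [0, 0.003, -0.0013],
    [0, 0.003, -0.0013],
    [0, 0.003, -0.0013],
    [0, 0.003, -0.0013],
    [0, 0.003, -0.0013],
    [0, 0, 0],
    [0, 0, 0],
    [0, 0, 0],
  ],
  gripper=[0.016, 0.016, 0.016, 0.016, 0.016, 0.016, 0.016, 0.016, 0.016, 0.016, 0.016, 0.016, 0.016, 0.016, 0.016, 0.016, 0.016],
)

```text
time: 5.88
tool_pos: [0.5464, 0.0264, 0.1641]
tcp_rot: [-2.621, 0.047, -0.012]
wrist_force: [-0.8, 0.2, -0.4]
width: 0.185
grip_force: 0.1
```

```bash
python3 - <<'E'
from h import *
s=read_state();print(s["time"],s["q"].round(3),s["tool_pos"],s["tcp_rot"],s["width"],s["wrist_force"],s["grip_force"])
a=vision.read_camera("scene")[...,::-1][130:290,210:380];b=vision.read_camera("wrist")[...,::-1]
a=cv2.resize(a,(425,400),interpolation=cv2.INTER_CUBIC)
cv2.imwrite("pics/s4.png",np.hstack([a,b[:,200:560]]))
E
```

```text
5.8833 [-0.309  0.146  1.965  0.532  1.233  1.066] [0.54644526 0.02641333 0.16410838] [-2.62110578  0.04670113 -0.01194663] 0.1846119948273881 [-0.76062217  0.17668753 -0.35024243] 0.12637381103559164
```

View pics/s4.png

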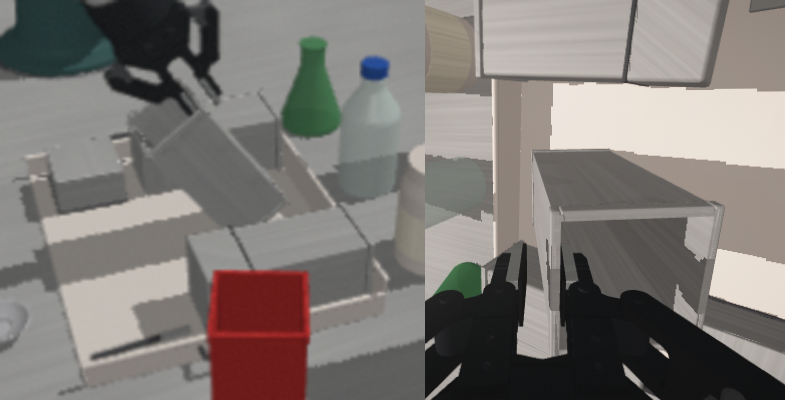

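The picture shows the canister past its balance point at about 34°. It rests from inside on the inner finger, toe still down. Next I'll work out the lowering path, with the tool lagging behind the canister's tilt.

```bash
cat > path.py <<'E'
from h import *
P=np.array([.0435,.003])
def E(t): return P+.0705*np.array([np.cos(t),np.sin(t)])+.17*np.array([-np.sin(t),np.cos(t)])
def tcp(t,f,g,s):
    y=-np.array([np.cos(f),np.sin(f)]);z=np.array([np.sin(f),-np.cos(f)])
    return E(t)-g/2*y+s*z
def rows(th,th0,f0,g0,s0,f1=1.0,g1=.03,s1=.02,th1=1.60):
    k=(np.array(th)-th0)/(th1-th0); F=f0+(f1-f0)*k;G=g0+(g1-g0)*np.minimum(1,1.6*k);S=s0+(s1-s0)*k
    p=[tcp(*a) for a in zip(th,F,G,S)]
    for i in range(1,len(th)):
        f=F[i-1];d=p[i]-p[i-1]
        print(i,[0,round(-d@[np.cos(f),np.sin(f)],4),round(d@[np.sin(f),-np.cos(f)],4)],round(F[i]-F[i-1],4),round(G[i],4))
    print(p[0],p[-1])
E
python3 - <<'E'
from path import *
rows(np.linspace(.6,1.6,41),.6,.52,.016,.026)
E
```

```text
1 [0, np.float64(0.0038), np.float64(-0.0016)] 0.012 0.0166
2 [0, np.float64(0.0038), np.float64(-0.0016)] 0.012 0.0171
3 [0, np.float64(0.0038), np.float64(-0.0015)] 0.012 0.0177
4 [0, np.float64(0.0039), np.float64(-0.0015)] 0.012 0.0182
5 [0, np.float64(0.0039), np.float64(-0.0014)] 0.012 0.0188
6 [0, np.float64(0.0039), np.float64(-0.0013)] 0.012 0.0194
7 [0, np.float64(0.0039), np.float64(-0.0013)] 0.012 0.0199
8 [0, np.float64(0.0039), np.float64(-0.0012)] 0.012 0.0205
9 [0, np.float64(0.0039), np.float64(-0.0012)] 0.012 0.021
10 [0, np.float64(0.004), np.float64(-0.0011)] 0.012 0.0216
11 [0, np.float64(0.004), np.float64(-0.0011)] 0.012 0.0222
12 [0, np.float64(0.004), np.float64(-0.001)] 0.012 0.0227
13 [0, np.float64(0.004), np.float64(-0.001)] 0.012 0.0233
14 [0, np.float64(0.004), np.float64(-0.0009)] 0.012 0.0238
15 [0, np.float64(0.004), np.float64(-0.0008)] 0.012 0.0244
16 [0, np.float64(0.004), np.float64(-0.0008)] 0.012 0.025
17 [0, np.float64(0.004), np.float64(-0.0007)] 0.012 0.0255
18 [0, np.float64(0.004), np.float64(-0.0007)] 0.012 0.0261
19 [0, np.float64(0.004)
[... 614 characters left out ...]
.0)] 0.012 0.03
30 [0, np.float64(0.0043), np.float64(0.0)] 0.012 0.03
31 [0, np.float64(0.0043), np.float64(0.0001)] 0.012 0.03
32 [0, np.float64(0.0043), np.float64(0.0001)] 0.012 0.03
33 [0, np.float64(0.0043), np.float64(0.0002)] 0.012 0.03
34 [0, np.float64(0.0043), np.float64(0.0003)] 0.012 0.03
35 [0, np.float64(0.0043), np.float64(0.0003)] 0.012 0.03
36 [0, np.float64(0.0043), np.float64(0.0004)] 0.012 0.03
37 [0, np.float64(0.0043), np.float64(0.0004)] 0.012 0.03
38 [0, np.float64(0.0043), np.float64(0.0005)] 0.012 0.03
39 [0, np.float64(0.0043), np.float64(0.0006)] 0.012 0.03
40 [0, np.float64(0.0043), np.float64(0.0006)] 0.012 0.03
[0.02555838 0.16452609] [-0.10355212  0.07032204]
```

>>> jog_arm(
  turn=[
    [0.012, 0, 0],
    [0.012, 0, 0],
    [0.012, 0, 0],
    [0.012, 0, 0],
    [0.012, 0, 0],
    [0.012, 0, 0],
    [0.012, 0, 0],
    [0.012, 0, 0],
    [0.012, 0, 0],
    [0.012, 0, 0],
    [0.012, 0, 0],
    [0.012, 0, 0],
    [0.012, 0, 0],
    [0.012, 0, 0],
    [0.012, 0, 0],
    [0.012, 0, 0],
    [0, 0, 0],
    [0, 0, 0],
  ],
  delta_pos=[
    [0, 0.0038, -0.0016],
    [0, 0.0038, -0.0016],
    [0, 0.0038, -0.0015],
    [0, 0.0039, -0.0015],
    [0, 0.0039, -0.0014],
    [0, 0.0039, -0.0013],
    [0, 0.0039, -0.0013],
    [0, 0.0039, -0.0012],
    [0, 0.0039, -0.0012],
    [0, 0.004, -0.0011],
    [0, 0.004, -0.0011],
    [0, 0.004, -0.001],
    [0, 0.004, -0.001],
    [0, 0.004, -0.0009],
    [0, 0.004, -0.0008],
    [0, 0.004, -0.0008],
    [0, 0, 0],
    [0, 0, 0],
  ],
  gripper=[0.0166, 0.0171, 0.0177, 0.0182, 0.0188, 0.0194, 0.0199, 0.0205, 0.021, 0.0216, 0.0222, 0.0227, 0.0233, 0.0238, 0.0244, 0.025, 0.025, 0.025],
)

```text
time: 7.48
tool_pos: [0.5442, -0.036, 0.1438]
tcp_rot: [-2.429, 0.044, -0.015]
wrist_force: [0.5, 0.4, -1.1]
width: 0.296
grip_force: 0.4
```

```bash
python3 - <<'E'
from h import *
s=read_state();print(s["time"],s["q"].round(3),s["tool_pos"],s["tcp_rot"],s["width"]*.0854,s["wrist_force"],s["grip_force"])
a=vision.read_camera("scene")[...,::-1][130:290,190:360];b=vision.read_camera("wrist")[...,::-1]
a=cv2.resize(a,(425,400),interpolation=cv2.INTER_CUBIC)
cv2.imwrite("pics/s5.png",np.hstack([a,b[:,200:560]]))
E
```

```text
7.4833 [-0.498  0.28   1.925  0.642  1.356  0.83 ] [ 0.54422906 -0.03600043  0.14384886] [-2.42870208  0.04389775 -0.01543054] 0.025283019603100573 [ 0.45361039  0.44886903 -1.10394022] 0.37470426061190665
```

View pics/s5.png

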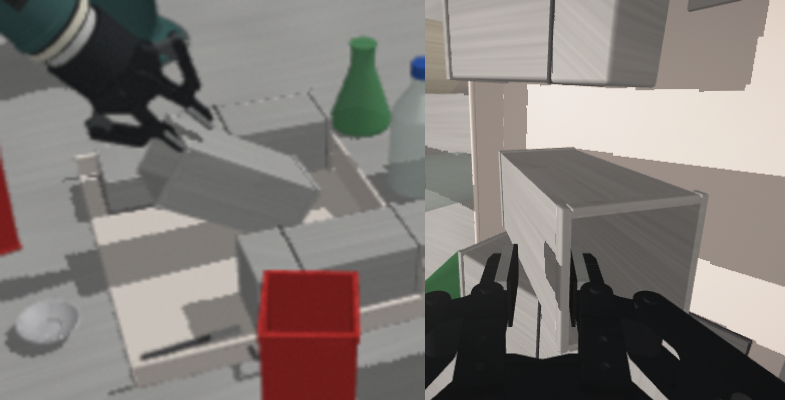

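The canister is at about 57°, resting on the inner finger, with the outer finger clear. I'll lower it further.

>>> jog_arm(
  turn=[
    [0.012, 0, 0],
    [0.012, 0, 0],
    [0.012, 0, 0],
    [0.012, 0, 0],
    [0.012, 0, 0],
    [0.012, 0, 0],
    [0.012, 0, 0],
    [0.012, 0, 0],
    [0.012, 0, 0],
    [0.012, 0, 0],
    [0.012, 0, 0],
    [0.012, 0, 0],
    [0.012, 0, 0],
    [0.012, 0, 0],
    [0, 0, 0],
    [0, 0, 0],
  ],
  delta_pos=[
    [0, 0.004, -0.0007],
    [0, 0.004, -0.0007],
    [0, 0.004, -0.0006],
    [0, 0.004, -0.0006],
    [0, 0.004, -0.0005],
    [0, 0.004, -0.0004],
    [0, 0.0041, -0.0004],
    [0, 0.0041, -0.0003],
    [0, 0.0041, -0.0003],
    [0, 0.0043, -0.0002],
    [0, 0.0043, -0.0002],
    [0, 0.0043, -0.0001],
    [0, 0.0043, 0],
    [0, 0.0043, 0],
    [0, 0, 0],
    [0, 0, 0],
  ],
  gripper=[0.0255, 0.0261, 0.0266, 0.0272, 0.0278, 0.0283, 0.0289, 0.0294, 0.03, 0.03, 0.03, 0.03, 0.03, 0.03, 0.03, 0.03],
)

```text
time: 8.92
tool_pos: [0.5426, -0.0799, 0.1063]
tcp_rot: [-2.261, 0.041, -0.018]
wrist_force: [-0.2, 1.1, -0.9]
width: 0.352
grip_force: 0.5
```

```bash
python3 - <<'E'
from h import *
s=read_state();print(s["time"],s["q"].round(3),s["tool_pos"],s["tcp_rot"],s["width"]*.0854,s["wrist_force"],s["grip_force"])
a=vision.read_camera("scene")[...,::-1][130:290,190:360];b=vision.read_camera("wrist")[...,::-1]
a=cv2.resize(a,(425,400),interpolation=cv2.INTER_CUBIC)
cv2.imwrite("pics/s6.png",np.hstack([a,b[:,200:560]]))
E
```

```text
8.9167 [-0.617  0.448  1.87   0.706  1.449  0.667] [ 0.54263223 -0.07990454  0.1063216 ] [-2.26061717  0.04072756 -0.01816027] 0.030028099503754447 [-0.16827264  1.09858668 -0.85881968] 0.49191185273230076
```

View pics/s6.png

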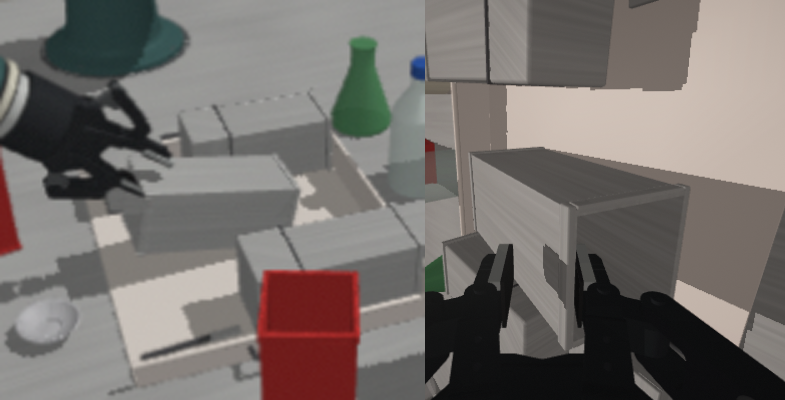

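The canister is nearly flat, about 77°, and straight in the gap. I'll lower it the last bit.

>>> jog_arm(
  turn=[
    [0.012, 0, 0],
    [0.012, 0, 0],
    [0.012, 0, 0],
    [0.012, 0, 0],
    [0.012, 0, 0],
    [0.012, 0, 0],
    [0.012, 0, 0],
    [0.012, 0, 0],
    [0.012, 0, 0],
    [0.012, 0, 0],
    [0, 0, 0],
    [0, 0, 0],
    [0, 0, 0],
  ],
  delta_pos=[
    [0, 0.0043, 0.0001],
    [0, 0.0043, 0.0001],
    [0, 0.0043, 0.0002],
    [0, 0.0043, 0.0003],
    [0, 0.0043, 0.0003],
    [0, 0.0043, 0.0004],
    [0, 0.0043, 0.0004],
    [0, 0.0043, 0.0005],
    [0, 0.0043, 0.0006],
    [0, 0.0043, 0.0006],
    [0, 0, 0],
    [0, 0, 0],
    [0, 0, 0],
  ],
  gripper=[0.03, 0.03, 0.03, 0.03, 0.03, 0.03, 0.03, 0.03, 0.03, 0.03, 0.03, 0.03, 0.03],
)

```text
time: 10.1
tool_pos: [0.5421, -0.1024, 0.0704]
tcp_rot: [-2.141, 0.038, -0.021]
wrist_force: [0.2, 0.1, 0.5]
width: 0.351
grip_force: 0.0
```

```bash
python3 - <<'E'
from h import *
s=read_state();print(s["time"],s["q"].round(3),s["tool_pos"],s["tcp_rot"],s["width"]*.0854,s["wrist_force"],s["grip_force"])
a=vision.read_camera("scene")[...,::-1];cv2.imwrite("pics/sc7.png",a)
E
```

```text
10.1 [-0.676  0.585  1.821  0.742  1.508  0.569] [ 0.54208067 -0.10237924  0.07035595] [-2.14109     0.03755841 -0.0208155 ] 0.029979326205896696 [0.21756608 0.07925667 0.46336299] 0.0
```

>>> jog_arm(
  turn=[
    [0, 0, 0],
    [0, 0, 0],
    [0, 0, 0],
    [0, 0, 0],
    [0, 0, 0],
    [-0.11, 0, 0],
    [-0.11, 0, 0],
    [-0.11, 0, 0],
    [-0.11, 0, 0],
    [-0.11, 0, 0],
    [-0.11, 0, 0],
    [-0.11, 0, 0],
    [-0.11, 0, 0],
    [-0.12, 0, 0],
  ],
  delta_pos=[
    [0, 0, -0.006],
    [0, 0, -0.012],
    [0, 0, -0.015],
    [0, 0, -0.015],
    [0, 0, -0.015],
    [0, 0, -0.005],
    [0, 0, -0.005],
    [0, 0, -0.005],
    [0, 0, -0.005],
    [0, 0, -0.005],
    [0, 0, -0.005],
    [0, 0, -0.005],
    [0, 0, -0.005],
    [0, 0, -0.005],
  ],
  gripper=[0.03, 0.03, 0.03, 0.03, 0.03, 0.03, 0.03, 0.03, 0.03, 0.03, 0.03, 0.03, 0.03, 0.03],
)

```text
time: 11.32
tool_pos: [0.5406, -0.1806, 0.144]
tcp_rot: [3.134, -0.06, 0.007]
wrist_force: [-0.4, 0.5, -1.2]
width: 0.353
grip_force: 0.0
```

>>> jog_arm(
  turn=[
    [0, 0, -0.115],
    [0, 0, -0.115],
    [0, 0, -0.115],
    [0, 0, -0.115],
    [0, 0, -0.115],
    [0, 0, -0.115],
    [0, 0, -0.115],
    [0, 0, -0.115],
    [0, 0, -0.115],
    [0, 0, -0.115],
    [0, 0, -0.125],
    [0, 0, -0.125],
    [0, 0, -0.125],
    [0, 0, 0],
    [0, 0, 0],
    [0, 0, 0],
  ],
  delta_pos=[
    [0, 0, -0.005],
    [0, 0, -0.005],
    [0, 0, -0.005],
    [0, 0, -0.005],
    [0, 0, -0.005],
    [0, 0, -0.005],
    [0, 0, -0.005],
    [0, 0, -0.005],
    [0, 0, 0],
    [0, 0, 0],
    [0, 0, 0],
    [0, 0, 0],
    [0, 0, 0],
    [0, 0, 0],
    [0, 0, 0],
    [0, 0, 0],
  ],
  gripper=[0.055, 0.055, 0.055, 0.055, 0.055, 0.055, 0.055, 0.055, 0.055, 0.055, 0.055, 0.055, 0.055, 0.055, 0.055, 0.055],
)

```text
time: 12.65
tool_pos: [0.5394, -0.1789, 0.1814]
tcp_rot: [2.313, 2.125, 0.0]
wrist_force: [0.1, 0.5, 0.1]
width: 0.644
grip_force: 0.0
```

```bash
python3 - <<'E'
from h import *
s=read_state();print(s["time"],s["q"].round(3),s["tool_pos"],s["tcp_rot"],s["width"]*.0854,s["wrist_force"],s["grip_force"])
b=vision.read_camera("wrist")[...,::-1];cv2.imwrite("pics/w8.png",b)
a=vision.read_camera("scene")[...,::-1][130:290,190:360]
t=vision.read_camera("top")[...,::-1];cv2.imwrite("pics/t8.png",t)
t=cv2.resize(t[145:335,255:445],(400,400),interpolation=cv2.INTER_CUBIC)
b=cv2.copyMakeBorder(cv2.resize(b,(400,250)),0,150,0,0,cv2.BORDER_CONSTANT)
cv2.imwrite("pics/s8.png",np.hstack([t,b]))
E
```

```text
12.65 [-0.364  0.1    1.891 -0.     1.15  -0.279] [ 0.53939321 -0.1789137   0.18144813] [2.31345087e+00 2.12459690e+00 3.24981179e-04] 0.05497580774695618 [0.09679298 0.51480681 0.10872637] 0.0
```

View pics/s8.png

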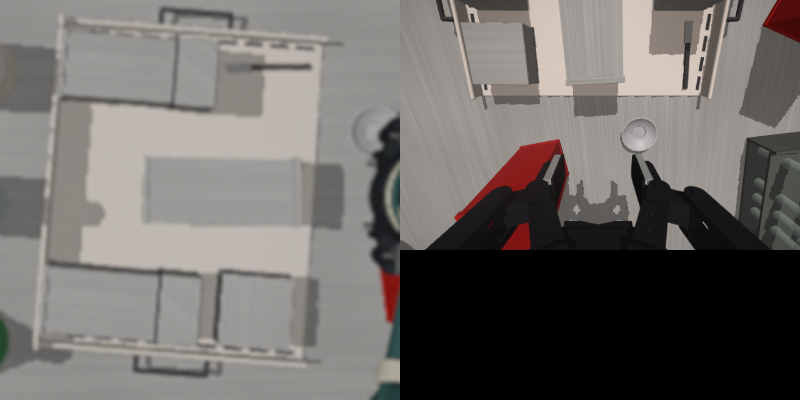

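The picture shows the canister lying on its side, mouth to the open end. In the top crop its base is at column ~145 and its rim at ~301, with the centre line at rows 190 to 192. All else is in place.

```bash
python3 - <<'E'
from h import *
c=lambda p:(np.array(p,float)+.5)*190/400-.5+[255,145]
X=cast("top",c([(145,157),(144,223),(300,226),(302,159)]),.078)
w=cast("top",c([(60,18),(36,346)]),.045)
print(X.round(4),w.round(4))
d=w[0]-w[1];u=np.array([-d[1],d[0]])/np.hypot(d[0],d[1]);print("tray x",u,np.degrees(np.arctan2(u[1],u[0])))
b=X[:2].mean(0);m=X[2:].mean(0);print("base",b,"mouth",m,"az",np.degrees(np.arctan2(*(b-m)[[1,0]])))
O=w.mean(0)[:2]-u*.003
yv=np.array([-u[1],u[0]])
for n,p in(("base",b),("mouth",m)): print(n,(p[:2]-O)@u,(p[:2]-O)@yv)
s=read_state();T=R.from_rotvec(s["tcp_rot"]).as_matrix();print("tool x az",np.degrees(np.arctan2(T[1,0],T[0,0])))
for n,p in(("base",b),("mouth",m)): print(n,"in tool",T.T@(p-s["tool_pos"]))
im=vision.read_camera("wrist")
E
```

```text
[[ 0.5822  0.0432  0.078 ]
 [ 0.5111  0.045   0.078 ]
 [ 0.5064 -0.1228  0.078 ]
 [ 0.5784 -0.1264  0.078 ]] [[0.7413 0.1376 0.045 ]
 [0.3744 0.166  0.045 ]]
tray x [0.07714396 0.99701996] 85.57558093101458
base [0.54666866 0.04405855 0.078     ] mouth [ 0.54240302 -0.12457825  0.078     ] az 88.55102041936037
base -0.10525015367433836 0.002810413608485098
mouth -0.27371348153935143 -0.005945964784809655
tool x az 85.25064109284378
base in tool [ 0.22242374 -0.01106974  0.10298303]
mouth in tool [ 0.05401278 -0.0013581   0.1029907 ]
```

The base is about 105 mm from the end wall, yawed about 3°. I'll move forward and go down in front of the mouth.

>>> jog_arm(
  turn=[
    [0, 0, -0.005],
    [0, 0, 0],
    [0, 0, 0],
    [0, 0, 0],
    [0, 0, 0],
    [0, 0, 0],
    [0, 0, 0],
    [0, 0, 0],
    [0, 0, 0],
    [0, 0, 0],
    [0, 0, 0],
    [0, 0, 0],
    [0, 0, 0],
    [0, 0, 0],
  ],
  delta_pos=[
    [0.01, -0.0015, 0],
    [0.01, 0, 0],
    [0.01, 0, 0],
    [0, 0, 0.015],
    [0, 0, 0.015],
    [0, 0, 0.015],
    [0, 0, 0.015],
    [0, 0, 0.015],
    [0, 0, 0.015],
    [0, 0, 0.015],
    [0, 0, 0.015],
    [0, 0, 0.015],
    [0, 0, 0.013],
    [0, 0, 0],
  ],
  gripper=[0.055, 0.055, 0.055, 0.055, 0.055, 0.055, 0.055, 0.055, 0.055, 0.055, 0.055, 0.055, 0.055, 0.055],
)

```text
time: 14.02
tool_pos: [0.5378, -0.1465, 0.0298]
tcp_rot: [-2.3, -2.133, 0.004]
wrist_force: [-0.8, 0.7, 0.5]
width: 0.647
grip_force: 0.0
```

>>> jog_arm(
  turn=[
    [0, 0, 0],
    [0, 0, 0],
    [0, 0, 0],
    [0, 0, 0],
    [0, 0, 0],
    [0, 0, 0],
    [0, 0, 0],
    [0, 0, 0],
    [0, 0, 0],
    [0, 0, 0],
    [0, 0, 0],
    [0, 0, 0],
    [0, 0, 0],
    [0, 0, 0],
  ],
  delta_pos=[
    [0.004, 0, 0],
    [0.004, 0, 0],
    [0.003, 0, 0],
    [0.003, 0, 0],
    [0.003, 0, 0],
    [0.003, 0, 0],
    [0.003, 0, 0],
    [0.003, 0, 0],
    [0.003, 0, 0],
    [0.003, 0, 0],
    [0.003, 0, 0],
    [0.003, 0, 0],
    [0.003, 0, 0],
    [0.003, 0, 0],
  ],
  gripper=[0.055, 0.055, 0.055, 0.055, 0.055, 0.055, 0.055, 0.055, 0.055, 0.055, 0.055, 0.055, 0.055, 0.055],
)

```text
time: 15.18
tool_pos: [0.5434, -0.1041, 0.0327]
tcp_rot: [-2.304, -2.135, 0.0]
wrist_force: [0.1, -2.2, 0.4]
width: 0.643
grip_force: 0.0
```

```bash
python3 - <<'E'
from h import *
s=read_state();print(s["time"],s["q"].round(3),s["tool_pos"],s["tcp_rot"],s["width"]*.0854,s["wrist_force"],s["torque"],s["grip_force"])
cv2.imwrite("pics/t9.png",vision.read_camera("top")[...,::-1])
E
```

```text
15.1833 [-0.234  0.242  2.035 -0.     0.865 -0.158] [ 0.54343041 -0.10411044  0.03273578] [-2.30423271e+00 -2.13534288e+00  8.68624379e-05] 0.05493437488973384 [ 0.12421801 -2.23614576  0.38491139] [-0.24351054 -0.00668458 -0.00055135] 0.0
```

>>> jog_arm(
  turn=[
    [0, 0, 0],
    [0, 0, 0],
    [0, 0, 0],
    [0, 0, 0],
    [0, 0, 0],
    [0, 0, 0],
    [0, 0, 0],
    [0, 0, 0],
    [0, 0, 0],
    [0, 0, 0],
    [0, 0, 0],
    [0, 0, 0],
    [0, 0, 0],
    [0, 0, 0],
    [0, 0, 0],
    [0, 0, 0],
    [0, 0, 0],
    [0, 0, 0],
    [0, 0, 0],
    [0, 0, 0],
  ],
  delta_pos=[
    [0.003, 0, 0],
    [0.003, 0, 0],
    [0.003, 0, 0],
    [0.003, 0, 0],
    [0.003, 0, 0],
    [0.003, 0, 0],
    [0.003, 0, 0],
    [0.003, 0, 0],
    [0.003, 0, 0],
    [0.003, 0, 0],
    [0.003, 0, 0],
    [0.003, 0, 0],
    [0.003, 0, 0],
    [0.003, 0, 0],
    [0.003, 0, 0],
    [0.003, 0, 0],
    [0.003, 0, 0],
    [0.003, 0, 0],
    [0.003, 0, 0],
    [0.003, 0, 0],
  ],
  gripper=[0.055, 0.055, 0.055, 0.055, 0.055, 0.055, 0.055, 0.055, 0.055, 0.055, 0.055, 0.055, 0.055, 0.055, 0.055, 0.055, 0.055, 0.055, 0.055, 0.055],
)

```text
time: 16.9
tool_pos: [0.5479, -0.0442, 0.0327]
tcp_rot: [-2.304, -2.135, 0.0]
wrist_force: [-0.0, -1.2, -0.9]
width: 0.648
grip_force: 0.0
```

>>> jog_arm(
  turn=[
    [0, 0, 0],
    [0, 0, 0],
    [0, 0, 0],
    [0, 0, 0],
  ],
  delta_pos=[
    [0.002, 0, 0],
    [0.002, 0, 0],
    [0.002, 0, 0],
    [0.001, 0, 0],
  ],
  gripper=[0.055, 0.055, 0.055, 0.055],
)

```text
time: 17.23
tool_pos: [0.5485, -0.0373, 0.0328]
tcp_rot: [-2.304, -2.136, -0.0]
wrist_force: [-0.6, -0.9, -0.4]
width: 0.641
grip_force: 0.0
```

>>> jog_arm(
  turn=[
    [0, 0, 0],
    [0, 0, 0],
  ],
  delta_pos=[
    [0.001, 0, 0],
    [0.001, 0, 0],
  ],
  gripper=[0.055, 0.055],
)

```text
time: 17.4
tool_pos: [0.5486, -0.0359, 0.0328]
tcp_rot: [2.303, 2.136, -0.001]
wrist_force: [-1.3, -6.3, -0.5]
width: 0.647
grip_force: 0.0
```

>>> jog_arm(
  turn=[
    [0, 0, 0],
  ],
  delta_pos=[
    [0.0006, 0, 0],
  ],
  gripper=[0.055],
)

```text
time: 17.48
tool_pos: [0.5486, -0.0359, 0.0328]
tcp_rot: [2.303, 2.136, -0.002]
wrist_force: [-1.7, -9.3, 0.8]
width: 0.646
grip_force: 0.0
```

```bash
python3 - <<'E'
from h import *
s=read_state();print(s["time"],s["tool_pos"],s["wrist_force"],s["torque"])
cv2.imwrite("pics/t10.png",vision.read_camera("top")[...,::-1]);w=vision.read_camera("wrist");cv2.imwrite("pics/w10.png",w[...,::-1])
cv2.imwrite("pics/sc10.png",vision.read_camera("scene")[...,::-1])
E
```

```text
17.4833 [ 0.54855152 -0.03590771  0.03283669] [-1.74135743 -9.31187363  0.84766211] [-0.97216333  0.19406284  0.00212716]
```

>>> jog_arm(
  turn=[
    [0, 0, 0],
    [0, 0, 0],
  ],
  delta_pos=[
    [0.0008, 0, 0],
    [0, 0, 0],
  ],
  gripper=[0.055, 0.055],
)

```text
time: 17.8
tool_pos: [0.5484, -0.0359, 0.0328]
tcp_rot: [2.302, 2.135, -0.004]
wrist_force: [-2.4, -8.1, 0.2]
width: 0.645
grip_force: 0.0
```

>>> jog_arm(
  turn=[
    [0, 0, 0],
    [0, 0, 0],
    [0, 0, 0],
    [0, 0, 0],
    [0, 0, 0],
    [0, 0, 0],
    [0, 0, 0],
    [0, 0, 0],
    [0, 0, 0],
    [0, 0, 0],
    [0, 0, 0],
    [0, 0, 0],
    [0, 0, 0],
    [0, 0, 0],
    [0, 0, 0],
  ],
  delta_pos=[
    [-0.002, 0, 0],
    [-0.008, 0, 0],
    [-0.015, 0, 0],
    [-0.02, 0, 0],
    [-0.02, 0, 0],
    [-0.02, 0, -0.02],
    [-0.02, 0, -0.02],
    [-0.02, 0, -0.02],
    [-0.02, 0, -0.02],
    [-0.02, 0, -0.02],
    [-0.02, 0, -0.02],
    [-0.02, 0, -0.02],
    [-0.02, 0, -0.01],
    [0, 0, 0],
    [0, 0, 0],
  ],
  gripper=[0.055, 0.055, 0.055, 0.055, 0.055, 0.055, 0.055, 0.055, 0.055, 0.055, 0.055, 0.055, 0.055, 0.055, 0.055],
)

```text
time: 19.05
tool_pos: [0.5321, -0.2596, 0.1837]
tcp_rot: [2.305, 2.132, 0.002]
wrist_force: [0.5, 0.7, -0.5]
width: 0.642
grip_force: 0.0
```

```bash
python3 - <<'E'
from h import *
s=read_state();print(s["time"],s["tool_pos"],s["wrist_force"])
t=vision.read_camera("top")[...,::-1];cv2.imwrite("pics/t11.png",t)
# tray floor mask (bright, warm) in lying area: find canister as non-floor region between closed canisters
w=t.astype(int); 
for r in (218,225,232,239,246,253):
    row=w[r,270:400]; print(r,[''.join('#' if p[2]-p[0]>9 else '.' for p in row)])
for c in range(290,356,8):
    print(c,''.join('#' if p[2]-p[0]>9 else '.' for p in w[185:290,c]))
E
```

```text
19.05 [ 0.5320902  -0.25958454  0.18370137] [ 0.51888672  0.67389924 -0.50183889]
218 ['.............................................................................#......##############################################']
225 ['........#............................................................................#############################################']
232 ['....................................................................................##############################################']
239 ['....................................................................................##############################################']
246 ['......#............................................................................###############################################']
253 ['.....#############################################################################################################################']
290 .........###################..................................######################.....................
298 .........#####################.................................#######################...................
306 .........######################................................#######################...................
314 .........######################................................########################..................
322 ..........######################...............................#########################.................
330 ...........#####################................................########################.................
338 ............#####################................................#######################.................
346 .............####################................................########################................
354 .............######################.......###############################################################
```

```bash
python3 - <<'E'
from h import *
O=np.array([.557,.1485]);u=np.array([.077,.997]);yv=np.array([-.997,.077])
X=cast("top",[(353.5,225),(353.5,232),(353.5,239),(352.5,246)],.078);print("mouth",[( (p[:2]-O)@u).round(4) for p in X],[((p[:2]-O)@yv).round(4) for p in X])
for n,px in (("sideF",[(298,214.5),(322,216.5),(346,217.5)]),("sideN",[(298,247.5),(322,247.5),(346,249.5)])):
    X=cast("top",px,.078);print(n,[((p[:2]-O)@yv).round(4) for p in X])
a=cv2.imread("pics/top0.png");b=cv2.imread("pics/t11.png")
# brightness profiles near the wall, and closed lid ends for reference
g=cv2.cvtColor(b,cv2.COLOR_BGR2GRAY)
for r in(180,224,232,240,290): print(r,g[r,270:296].tolist(),g[r,345:364].tolist())
d=cv2.absdiff(a,b).max(2); m=(d>40).astype(np.uint8)
for i,st in enumerate(cv2.connectedComponentsWithStats(m)[2][1:]): 
    if st[4]>15: print("changed",st)
E
```

```text
mouth [np.float64(-0.1717), np.float64(-0.1727), np.float64(-0.1737), np.float64(-0.1724)] [np.float64(-0.0249), np.float64(-0.0091), np.float64(0.0067), np.float64(0.0227)]
sideF [np.float64(-0.0402), np.float64(-0.0394), np.float64(-0.0408)]
sideN [np.float64(0.0346), np.float64(0.0308), np.float64(0.0316)]
180 [101, 101, 101, 100, 101, 100, 100, 101, 100, 100, 106, 118, 130, 141, 137, 125, 134, 146, 148, 149, 148, 149, 149, 149, 149, 149] [151, 153, 152, 153, 153, 152, 151, 150, 149, 149, 149, 148, 135, 124, 128, 133, 132, 130, 129]
224 [145, 146, 145, 145, 144, 144, 149, 161, 168, 162, 153, 143, 145, 150, 150, 149, 149, 149, 149, 149, 150, 149, 149, 149, 149, 149] [152, 152, 152, 153, 154, 159, 156, 146, 136, 132, 133, 135, 135, 134, 134, 134, 134, 134, 134]
232 [99, 100, 100, 99, 98, 100, 121, 148, 157, 151, 142, 145, 149, 150, 150, 151, 151, 150, 151, 150, 151, 151, 152, 151, 151, 152] [151, 152, 153, 151, 148, 149, 152, 151, 141, 134, 134, 134, 134, 134, 134, 134, 134, 135, 134]
240 [99, 99, 99, 98, 97, 103, 119, 136, 147, 149, 143, 145, 148, 150, 150, 149, 150, 149, 149, 149, 150, 149, 149, 150, 150, 150] [151, 151, 152, 154, 156, 154, 146, 135, 132, 134, 135, 134, 134, 134, 134, 134, 135, 134, 134]
290 [142, 152, 167, 164, 152, 140, 127, 134, 146, 150, 149, 150, 149, 149, 149, 148, 149, 148, 148, 148, 148, 147, 148, 148, 148, 148] [150, 150, 150, 150, 140, 125, 128, 133, 134, 134, 135, 124, 93, 72, 104, 141, 152, 150, 151]
changed [ 469  195  160  120 9730]
changed [ 289  219   90   36 1205]
changed [353 221  22   2  29]
changed [624 290   9  11  69]
changed [ 573  298   41   60 1020]
changed [ 469  321  135   79 6134]
changed [628 379  12  21 213]
changed [371 385 108  15 983]
changed [530 391  28   9 134]
```

```bash
python3 - <<'E'
from h import *
b=cv2.imread("pics/t11.png").astype(float); d=cv2.GaussianBlur(b[...,2]-b[...,0],(3,3),0)
def cross(line,off):
    i=np.where((line[:-1]-8)*(line[1:]-8)<0)[0]; return [off+k+(8-line[k])/(line[k+1]-line[k]) for k in i]
def fit(n,lo,hi,z,cols=range(290,346)):
    P=[(c,x[0]) for c in cols if len(x:=cross(d[lo:hi,c],lo))==1]
    X=cast("top",P,z); k,_=np.polyfit(X[:,1],X[:,0],1); print(n,len(P),"az",round(90-np.degrees(np.arctan(k)),2))
fit("closed_b edge",186,206,.079);fit("canister far",206,230,.078);fit("canister near",236,258,.078);fit("closed_a",258,285,.079)
P=[(x[0],r) for r in range(220,247) if len(x:=cross(d[r,340:365],340))==1]
X=cast("top",P,.078);k,_=np.polyfit(X[:,0],X[:,1],1);print("rim az+90",90+np.degrees(np.arctan(k)),len(P),X.mean(0))
E
```

```text
closed_b edge 56 az 84.77
canister far 56 az 84.88
canister near 54 az 86.66
closed_a 55 az 85.55
rim az+90 85.8105816480953 27 [ 0.55052693 -0.02373298  0.078     ]
```

```bash
python3 -c "
from workcell import ticket
print(ticket.finish_job())"
```

```text
the job is handed in; nothing more can be done
None
```

The canister was tipped over its toe edge onto its side, supported from inside the mouth all the way, then pushed back until the wrist force showed it stopped at the end wall; the last top image puts it square to about 1° with the base within about 3 mm of the wall (calibration-limited), and the job is handed in but returned no verdict.

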